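# Make up two connector kits

### The job

Make up the two kits from the parts lying on the bench. The long narrow tray gets the cable lug, lying flat in its long compartment, and the big coupling ring in its short compartment; the squarish tray with three compartments gets the elbow plug in its long compartment, and the straight plug and the small coupling ring, one each in its two small compartments (either way round). Set every part down level on its compartment's floor the way up it is now, and leave the jar and the spanner where they are.

Things in the scene. Friction and masses are not known exactly. Their poses are not given: they have to be found in the camera images.
- elbow: Elbow plug, orange plastic, loose, 80 g, 76 mm long, any yaw. Origin: centre of its underside; x along its length, z up. A square-sided barrel 24 mm wide (y), 28 mm high, runs from x = -38 to +8 mm; an upright round head, 32 mm diameter, 40 mm high, is centred at x = +22 mm. Grip it across the barrel (along y), e.g. at x = -12 mm. May lie in its compartment either way round.
- straight: Straight plug, orange plastic, loose, about 90 g, standing upright: round body of 30 mm diameter on a foot flange of 36 mm diameter and 7 mm height, 52 mm high over all, black insert and brass pin on top. Origin: centre of its underside; z up. Belongs upright in a small compartment of the three-compartment tray.
- small_ring: Small coupling ring, black plastic, loose, about 30 g, lying flat with its bore upright: outside diameter 32 mm, bore 18 mm, height 30 mm. Origin: centre of its underside; z up. Belongs in the other small compartment of the three-compartment tray.
- lug: Cable lug, bare steel, loose, 110 g, 90 mm long, lying flat at any yaw. Origin: middle of its length at its underside; x along its length, z up. Round barrel, 22 mm diameter (axis 11 mm above the underside), x = -45 to 0 mm; flat tongue with a dark hole, 26 mm wide, 6 mm thick, x = 0 to +45 mm. Grip it across the barrel (along y), e.g. at x = -14 mm. Either way round in its compartment.
- big_ring: Big coupling ring, black plastic, loose, about 50 g, lying flat with its bore upright: outside diameter 46 mm, bore 30 mm, height 30 mm. Origin: centre of its underside; z up. Belongs in the short compartment of the long tray.
- long_tray: Long narrow kit tray, grey plastic, fixed, left or right on the bench, 200 (x) by 88 (y) mm; floor top 4 mm and wall tops 12 mm above the bench, walls 4 mm thick. Origin: centre of its underside. Two compartments (inside sizes): long one 116 (x) by 80 (y) mm, centred at x = -38, y = 0 mm; short one 72 by 80 mm, centred at x = +60, y = 0 mm. Turned up to 0.4 rad.
- three_tray: Squarish three-compartment kit tray, grey plastic, fixed, on the other side, 116 (x) by 140 (y) mm; floor top 4 mm and wall tops 12 mm above the bench, walls 4 mm. Origin: centre of its underside. Compartments (inside): long one 108 (x) by 68 (y) mm, centred at x = 0, y = -32 mm; two small ones 52 (x) by 60 (y) mm, centred at x = +28 and -28, y = +36 mm. Turned up to 0.4 rad.
- jar: Bystander: small white jar, 38 mm diameter, 50 mm high, loose, upright among the parts. Origin: centre of its underside. Leave it alone. On the other side of the bench's middle stands a fixed dark steel step gauge, 34 mm square and 26 mm high.
- spanner: Bystander: steel spanner, about 110 mm long, lying crosswise beyond the parts, loose. Origin near its middle. Leave it alone.
Not all that is in view belongs to the job. There is more than one size of the lug; the job needs the largest.

How it is judged:
At the end, for the whole second after the job is handed in: Each part in its named compartment (elbow within 18 mm, lug and big ring 16 mm, small ring and straight plug 13 mm of its centre along the tray), resting on the floor within 3.5 mm, upright within 0.07 rad, released, at rest; jar and spanner within 30 mm of their start (x of elbow in the frame of three_tray between -0.018 and 0.018 m and y of elbow in the frame of three_tray between -0.052 and -0.012 m and z of elbow in the frame of three_tray between 0.001 and 0.0075 m and angle between each of elbow, straight, small_ring, lug, big_ring's own z axis and vertical below 0.07 rad and z of straight in the frame of three_tray between 0.001 and 0.0075 m and z of small_ring in the frame of three_tray between 0.001 and 0.0075 m and (((x of straight in the frame of three_tray between 0.015 and 0.041 m and y of straight in the frame of three_tray between 0.02 and 0.052 m) and (x of small_ring in the frame of three_tray between -0.041 and -0.015 m and y of small_ring in the frame of three_tray between 0.02 and 0.052 m)) or ((x of straight in the frame of three_tray between -0.041 and -0.015 m and y of straight in the frame of three_tray between 0.02 and 0.052 m) and (x of small_ring in the frame of three_tray between 0.015 and 0.041 m and y of small_ring in the frame of three_tray between 0.02 and 0.052 m))) and x of lug in the frame of long_tray between -0.054 and -0.022 m and y of lug in the frame of long_tray between -0.028 and 0.028 m and z of lug in the frame of long_tray between 0.001 and 0.0075 m and x of big_ring in the frame of long_tray between 0.044 and 0.076 m and y of big_ring in the frame of long_tray between -0.02 and 0.02 m and z of big_ring in the frame of long_tray between 0.001 and 0.0075 m and linear speed of each of elbow, straight, small_ring, lug, big_ring below 0.02 m/s and angular speed of each of elbow, straight, small_ring, lug, big_ring below 0.3 rad/s and distance of each of jar, spanner from where it was at the start of the episode below 0.03 m); the robot touches nothing.
It fails at once if the jar was shifted by more than 30 mm (distance of jar from where it was at the start of the episode above 0.03 m).
It fails at once if the spanner was shifted by more than 30 mm (distance of spanner from where it was at the start of the episode above 0.03 m).
It also fails if it takes over 125 s, if anything falls off the work surface, if the arm or the gripper's body presses on something with over 40 N, if the wrist force passes 120 N, or if a joint passes its speed limit or range.

### The arm

A 7-joint arm with a two-finger parallel gripper is mounted at the origin on the work surface. World frame = base frame: x ahead of the robot, y to its left, z up, the work surface at z = 0. Lengths are in m, angles in rad, forces in N, time in s.
With the tool pointing down it reaches from about 0.425 to 0.875 m from the base axis. Payload 4.7 kg.
Tool frame: the origin (TCP) lies where the fingers leave the gripper's body, on its centre line; the fingertips stand 70 mm ahead of it and the grasp point (between the pads) lies 51 mm ahead of it; z points along the fingers, y is the line along which they close (so a half turn about z gives the same grasp; the last joint's range is limited). The gripper opens to 87 mm and grips with 3 to 60 N. Pads are 19 mm wide; open, the fingers measure 117 mm over their backs; the gripper's body (75 mm by 190 mm) begins 51 mm behind the grasp point.
Start: joints at [-1.213, 0.321, -0.07, 1.45, 0.023, 1.371, -0.057], TCP at [0.219, 0.612, 0.292] pointing down, gripper open.
Joint ranges: [-2.86, 2.86], [-0.3, 2.09], [-1.38, 1.24], [0.06, 2.45], [-1.56, 4.7], [0.09, 2.05], [-2.69, 2.69]. Speed limits (rad/s): [2.57, 2.57, 3.14, 3.14, 3.14, 3.14, 3.14].

### API

Orientations are given as a rotation vector (axis times angle).
In Python, from bench import ctrl gives the robot as it stands.
- The arm moves only by the tool play_rows, never from a script. Its argument "increments" is a list that holds one entry, the list of rows, each a list of 7 numbers: the shift along the tool's x, y, z as a fraction of full scale, then the turn, a rotation vector about the tool's x, y, z as a fraction of full scale, then the gripper command: -1 is shut, 1 is fully open, values between are in proportion. A call has 1 to 8 rows; each row is the pose to reach, as a shift and turn from the pose commanded when the call began, along the tool's axes at that moment; what a row does not reach only later rows make up. Full scale, the value 1, is 0.1 m for a shift and 90 degrees for a turn. A row lasts 1/10 s, in which the tool goes at most 50 mm and 8.59 degrees, less where a joint would pass 70% of its speed; a pose out of reach is approached as far as the arm can. A call with a number of a shift or a turn outside -1 to 1 is refused whole. A call with a gripper value outside its range is refused whole. The fingers move at their own pace and stop on an object; "squeeze" is the grip in N (left out, the last holds). Time passes only in rows, so rows that repeat a pose let the fingers close. It gives the time, the measured TCP pose, the force, the opening and the grip force at its end, in the units of the state.
- ctrl.get_state(): the state, without advancing time (a new reading comes with each control period).
- ctrl.get_image(name): name is "scene" or "side" or "wrist"; returns the picture (480x640x3 uint8, red, green, blue); there is no depth.
- ctrl.get_calibration(name): a dict with "vertical_fov" (degrees; the focal length in pixels is half the picture's height over the tangent of half this angle, whatever the lens; pixels are square), "cx", "cy" (the principal point, pixels), "dist_coeffs" ([k1, k2, p1, p2, k3] as OpenCV has them; the pictures are not rectified), "R" (3x3) and "t" (3): a world point X has camera coordinates R X + t; the wrist camera has in their place "T_tool_cam" (4x4, takes a point from camera to tool coordinates, whose origin is the TCP and whose axes are the flange's). Camera axes: x right, y down, z forward; pixel columns grow to the right and rows downward; lengths in m; the calibration is good to about 2 mm. A picture is of the moment at which its call begins: read the wrist's pose just before it. get_calibration takes no time and is no camera call.
- ctrl.close_job(): hands the job in; it is judged then, once.
The state is a dict: "time": time; "joint_positions": joint angles; "qd": joint speeds; "joint_torque": joint torques, N m; "position": TCP position; "tool_rot": TCP orientation; "ft_force": force on the tool from outside, world axes, zero at the start; "torque": the same for the moment, N m; "grip_width": opening from 0.0 (shut) to 1.0 (fully open); "grip_force": force on a finger pad.
Only numpy, scipy, OpenCV 4.12 (cv2) and the standard library are available. Lean on these libraries where they do the work, as an engineer would, in place of code of your own. Each camera call takes 0.05 s, during which the arm holds its last target. There are 200 camera calls.

## Working session

There is one attempt and no reset: what is moved stays moved. The work goes in short steps, Python scripts to look and compute and a tool call to move; the robot and the scene stay as the last step left them, time stands still between calls to the robot, and variables do not carry over. Pictures are saved under pics/ and viewed, at most 17 in all, crops included, and the job is handed in when it is done.

Besides the shell and the picture viewer there is one more tool, called after "Emit:" by a JSON object that holds its "fn" and its "kwargs". play_rows: Moves the arm, as the interface text tells. Shift numbers are shares of 0.1 m and turn numbers shares of 90 degrees, none past 1 either way. Its arguments: {"type":"object","properties":{"increments":{"type":"array"},"squeeze":{"type":"number"}},"required":["increments"]}

```bash
mkdir -p pics; python3 - <<'E'
from bench import ctrl
import cv2
s=ctrl.get_state();print({k:s[k] for k in('time','position','tool_rot','grip_width')})
for n in('scene','side','wrist'):
    cv2.imwrite(f'pics/{n}0.png',ctrl.get_image(n)[:,:,::-1]);c=ctrl.get_calibration(n);print(n,c)
E
```

```text
{'time': 0.0, 'position': array([0.2190133 , 0.61157625, 0.29117705]), 'tool_rot': array([-5.37332459e-01, -3.09509792e+00,  2.85388325e-03]), 'grip_width': 0.9993785147128177}
scene {'vertical_fov': 47.51003801954529, 'cx': 319.7106571023657, 'cy': 237.04321387135957, 'dist_coeffs': array([0.00611431, 0.        , 0.        , 0.        , 0.        ]), 'R': array([[ 0.19584117,  0.98050909, -0.01575312],
       [ 0.54286101, -0.1217781 , -0.83094646],
       [-0.81666894,  0.15418177, -0.55612932]]), 't': array([-0.09915346, -0.26511501,  1.3833565 ])}
side {'vertical_fov': 53.4845392094875, 'cx': 324.4213801010862, 'cy': 237.62637685966192, 'dist_coeffs': array([-0.0475699,  0.       ,  0.       ,  0.       ,  0.       ]), 'R': array([[ 0.70995644, -0.70415652,  0.01120003],
       [-0.45995993, -0.47567418, -0.74978059],
       [ 0.53329046,  0.52716   , -0.66159173]]), 't': array([-0.43719568,  0.28471726,  0.51780462])}
wrist {'vertical_fov': 59.89460055080001, 'cx': 324.4464346353063, 'cy': 239.72896801507542, 'dist_coeffs': array([-0.01187317,  0.        ,  0.        ,  0.        ,  0.        ]), 'T_tool_cam': array([[ 2.09198304e-04, -9.55991518e-01, -2.93394228e-01,
         8.07759546e-02],
       [ 9.99998626e-01,  6.82432174e-04, -1.51060011e-03,
        -2.89522085e-06],
       [ 1.64434255e-03, -2.93393509e-01,  9.55990348e-01,
        -9.26436196e-02],
       [ 0.00000000e+00,  0.00000000e+00,  0.00000000e+00,
         1.00000000e+00]])}
```

View pics/scene0.png

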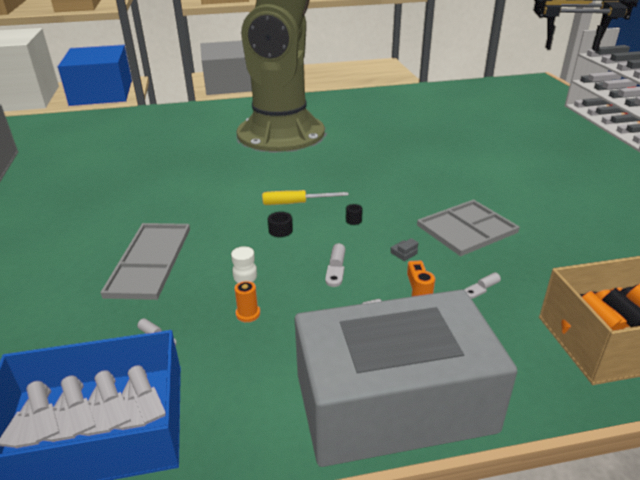

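View pics/side0.png

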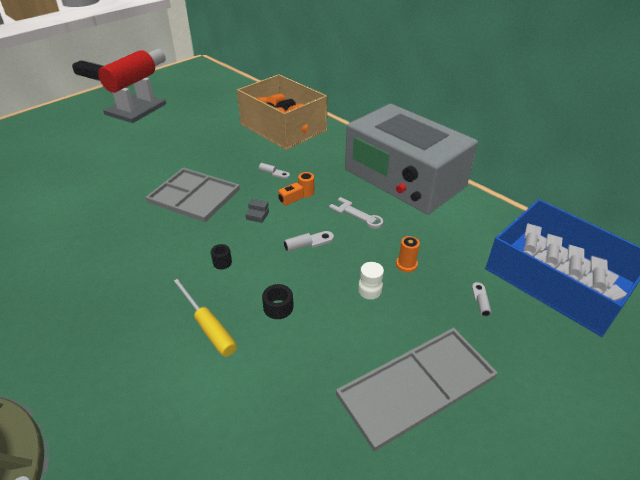

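```bash
cat > h.py <<'E'
from bench import ctrl
import numpy as np, cv2
from scipy.spatial.transform import Rotation as Ro
def cam(n,st=None):
    c=ctrl.get_calibration(n);f=240/np.tan(np.radians(c['vertical_fov'])/2)
    K=np.array([[f,0,c['cx']],[0,f,c['cy']],[0,0,1.]])
    if 'R' in c: R,t=np.array(c['R']),np.array(c['t'])
    else:
        T=np.eye(4);T[:3,:3]=Ro.from_rotvec(st['tool_rot']).as_matrix();T[:3,3]=st['position']
        M=np.linalg.inv(T@c['T_tool_cam']);R,t=M[:3,:3],M[:3,3]
    return K,np.array(c['dist_coeffs']),R,t
def px2w(C,uv,z):
    K,d,R,t=C
    p=cv2.undistortPoints(np.array(uv,float).reshape(-1,1,2),K,d).reshape(-1,2)
    r=np.c_[p,np.ones(len(p))]@R; o=-R.T@t
    return o+r*((z-o[2])/r[:,2])[:,None]
def w2px(C,X):
    K,d,R,t=C
    return cv2.projectPoints(np.array(X,float).reshape(-1,1,3),cv2.Rodrigues(R)[0],t,K,d)[0].reshape(-1,2)
E
python3 - <<'E'
from h import *
np.set_printoptions(precision=4,suppress=True)
S,D=cam('scene'),cam('side')
for n,z,s,d in [('big',.03,[(280,218)],[(278,295)]),('small',.03,[(354,207)],[(221,250)]),
 ('lugC',.008,[(340,246),(334,284)],[(286,244),(333,237)]),('lugR',.006,[(498,277),(467,294)],[(261,167),(289,175)]),
 ('lugL',.006,[(141,322)],[(486,313),(478,285)]),('elbowhead',.04,[(424,277)],[(307,177)]),('elbowend',.028,[(416,264)],[(281,193)]),
 ('straight',.052,[(246,287)],[(411,241)]),('jar',.05,[(243,252)],[(372,269)]),('gauge',.02,[(404,246)],[(257,207)]),
 ('long',.012,[(146,224),(190,224),(155,296),(103,294)],[(337,391),(454,331),(496,375),(376,447)]),
 ('three',.012,[(418,223),(475,202),(518,229),(468,251)],[(184,169),(239,186),(205,218),(147,195)]),('spanner',.003,[],[(335,209),(380,220)])]:
    print(n,'scene',px2w(S,s,z)[:,:2].tolist() if s else'','\n   side',np.round(px2w(D,d,z)[:,:2],3).tolist())
E
```

```text
big scene [[0.4569288981501799, -0.0627243974062435]] 
   side [[0.453, -0.066]]
small scene [[0.4488286395612169, 0.07685560633301672]] 
   side [[0.45, 0.073]]
lugC scene [[0.5359789293137873, 0.030090215397231723], [0.6362027509117288, -0.0028656131702507193]] 
   side [[0.552, 0.03], [0.623, -0.014]]
lugR scene [[0.6725776489666913, 0.2569043704283694], [0.7014140094499031, 0.19149861517262512]] 
   side [[0.675, 0.25], [0.698, 0.187]]
lugL scene [[0.6593182318319856, -0.2962711365149948]] 
   side [[0.667, -0.295], [0.708, -0.255]]
elbowhead scene [[0.6878527070708305, 0.12398190459555325]] 
   side [[0.686, 0.119]]
elbowend scene [[0.6391682708574309, 0.1297991600466536]] 
   side [[0.626, 0.127]]
straight scene [[0.6692107134516836, -0.14008695306076516]] 
   side [[0.67, -0.143]]
jar scene [[0.5777000637751045, -0.1372007091812043]] 
   side [[0.578, -0.139]]
gauge scene [[0.5763913060302206, 0.13161598696496957]] 
   side [[0.572, 0.133]]
long scene [[0.39401305449479884, -0.30463972719865395], [0.412010112825239, -0.2248281440623161], [0.6106500364993939, -0.27776161947400235], [0.5883753760113796, -0.3567806474901133]] 
   side [[0.41, -0.23], [0.599, -0.281], [0.577, -0.363], [0.39, -0.313]]
three scene [[0.5008459880035839, 0.18435093956090481], [0.4530067030613124, 0.31726994632235095], [0.5589547870256395, 0.35069582521881987], [0.6030706859540411, 0.23605843745324734]] 
   side [[0.55, 0.349], [0.595, 0.22], [0.489, 0.182], [0.448, 0.32]]
spanner scene  
   side [[0.687, 0.044], [0.724, -0.037]]
```

View pics/wrist0.png

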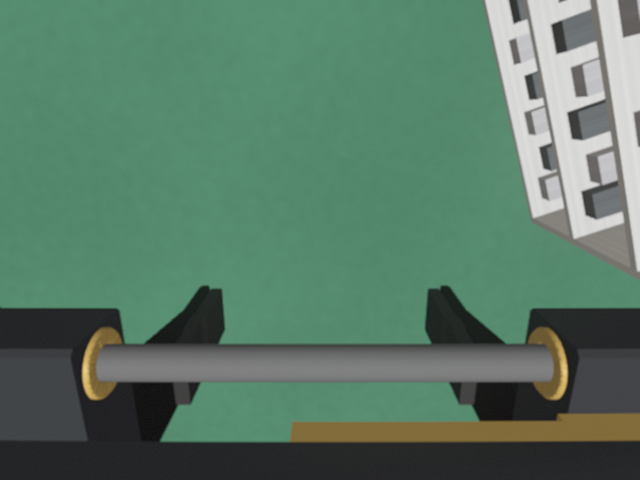

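The two black rings, orange straight plug, jar and elbow are clear. Three lugs lie on the bench: scene (337,265), about 90 mm long; (483,285), about 70 mm; and (150,327), about 58 mm. The middle one fits "largest". I'll move to the overview positions.

Emit:
{"fn": "play_rows", "kwargs": {"increments": [[[-0.5,-0.4,0,0,0,0,1],[-1,-0.8,0,0,0,0,1],[-1,-0.8,0,0,0,0,1],[-1,-0.8,0,0,0,0,1]]]}}

```text
time: 0.55
position: [0.2905, 0.4987, 0.2924]
tool_rot: [0.549, 3.091, -0.002]
ft_force: [0.5, -1.2, 0.2]
grip_width: 0.999
grip_force: 0.0
```

Emit:
{"fn": "play_rows", "kwargs": {"increments": [[[-0.5,-0.4,0,0,0,0,1],[-1,-0.8,0,0,0,0,1],[-1,-0.8,0,0,0,0,1],[-1,-0.8,0,0,0,0,1]]]}}

```text
time: 0.95
position: [0.3564, 0.3904, 0.2924]
tool_rot: [0.548, 3.092, -0.001]
ft_force: [-0.1, 0.8, -0.2]
grip_width: 1.001
grip_force: 0.0
```

Emit:
{"fn": "play_rows", "kwargs": {"increments": [[[-0.5,-0.4,0,0,0,0,1],[-1,-0.8,0,0,0,0,1],[-1,-0.8,0,0,0,0,1],[-1,-0.8,0,0,0,0,1]]]}}

```text
time: 1.35
position: [0.4228, 0.2821, 0.2924]
tool_rot: [0.546, 3.093, -0.001]
ft_force: [-0.8, 0.2, 0.1]
grip_width: 1.001
grip_force: 0.0
```

Emit:
{"fn": "play_rows", "kwargs": {"increments": [[[-0.5,-0.4,-0.2,0,0,-0.1,1],[-1,-0.8,-0.3,0,0,-0.22,1],[-1,-0.8,-0.3,0,0,-0.22,1],[-1,-0.8,-0.3,0,0,-0.22,1],[-1,-0.8,-0.3,0,0,-0.22,1],[-1,-0.8,-0.3,0,0,-0.22,1]]]}}

```text
time: 1.95
position: [0.4868, 0.1787, 0.3218]
tool_rot: [0.008, -3.141, -0.001]
ft_force: [-0.9, 0.7, 0.1]
grip_width: 0.998
grip_force: 0.0
```

```bash
cat > snap.py <<'E'
from h import *
import sys,pickle
n=sys.argv[1];st=ctrl.get_state();im=ctrl.get_image('wrist')[:,:,::-1]
cv2.imwrite(f'pics/{n}.png',im);pickle.dump({k:st[k] for k in('position','tool_rot')},open(f'pics/{n}.pkl','wb'))
print(st['time'],st['position'],st['tool_rot'],st['grip_width'],np.round(st['joint_positions'],2))
E
python3 snap.py wA
```

```text
1.95 [0.48682014 0.17871818 0.32179387] [ 8.39029433e-03 -3.14053361e+00 -1.01706470e-03] 0.9980462343002832 [-0.7   0.02  0.3   1.74 -0.01  1.38  1.18]
```

View pics/wA.png

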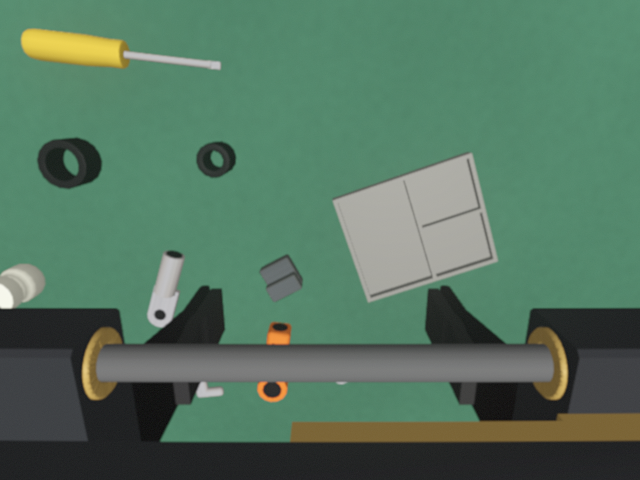

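The wrist view A shows the three-tray with corners at (333,200), (471,153), (497,261) and (369,301). The small ring is at (216,160), the lug runs from (173,254) to (160,325), and the elbow lies behind the gripper bar. Next is the other side.

Emit:
{"fn": "play_rows", "kwargs": {"increments": [[[0,-0.5,0,0,0,0,1],[0,-1,0,0,0,0,1],[0,-1,0,0,0,0,1]]]}}

```text
time: 2.3
position: [0.488, 0.0699, 0.3225]
tool_rot: [0.01, 3.141, -0.004]
ft_force: [-0.3, -0.9, -0.3]
grip_width: 1.001
grip_force: 0.0
```

Emit:
{"fn": "play_rows", "kwargs": {"increments": [[[0,-0.5,0,0,0,0,1],[0,-1,0,0,0,0,1],[0,-1,0,0,0,0,1]]]}}

```text
time: 2.6
position: [0.4878, -0.0302, 0.3226]
tool_rot: [0.011, 3.141, -0.004]
ft_force: [0.7, 0.4, -0.2]
grip_width: 1.003
grip_force: 0.0
```

Emit:
{"fn": "play_rows", "kwargs": {"increments": [[[0,-0.5,0,0,0,0,1],[0,-1,0,0,0,0,1],[0,-1,0,0,0,0,1]]]}}

```text
time: 2.9
position: [0.4876, -0.1302, 0.3226]
tool_rot: [0.012, 3.141, -0.005]
ft_force: [0.3, 0.5, 0.4]
grip_width: 1.001
grip_force: 0.0
```

Emit:
{"fn": "play_rows", "kwargs": {"increments": [[[-0.2,-0.5,0,0,0,0,1],[-0.6,-0.8,0,0,0,0,1],[-0.6,-0.8,0,0,0,0,1],[-0.6,-0.8,0,0,0,0,1],[-0.6,-0.8,0,0,0,0,1]]]}}

```text
time: 3.4
position: [0.5485, -0.2021, 0.322]
tool_rot: [0.006, -3.141, -0.002]
ft_force: [-0.4, 0.8, 0.1]
grip_width: 0.997
grip_force: 0.0
```

```bash
python3 snap.py wB
```

```text
3.4 [ 0.54853328 -0.20210938  0.32198913] [ 5.69089314e-03 -3.14082340e+00 -1.79186559e-03] 0.996937319460754 [-0.31  0.19  0.71  1.6  -0.13  1.4   1.99]
```

View pics/wB.png

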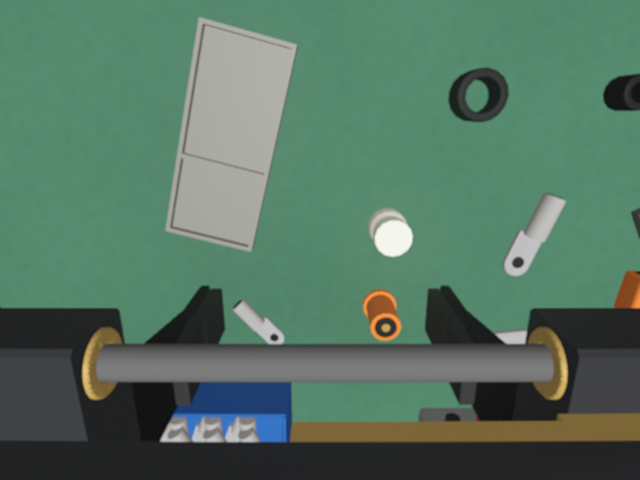

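```bash
python3 - <<'E'
from h import *
import pickle
np.set_printoptions(precision=4,suppress=True)
A=cam('wrist',pickle.load(open('pics/wA.pkl','rb')));B=cam('wrist',pickle.load(open('pics/wB.pkl','rb')));D=cam('side')
def tray(C,uv,L,W,order):
    P=px2w(C,uv,.012)[:,:2];m=np.array(order)*[L/2,W/2]
    c=P.mean(0);Q=P-c;a=np.arctan2((m[:,0]*Q[:,1]-m[:,1]*Q[:,0]).sum(),(m*Q).sum())
    R=np.array([[np.cos(a),-np.sin(a)],[np.sin(a),np.cos(a)]])
    print('centre',c,'yaw',a,'resid mm',1e3*(Q-m@R.T));return c,R
c,R=tray(A,[(333,200),(471,153),(497,261),(369,301)],.116,.14,[(-1,-1),(-1,1),(1,1),(1,-1)])
for n,p in dict(elbow=(0,-.032),s1=(.028,.036),s2=(-.028,.036)).items():print(n,c+R@p)
c,R=tray(B,[(200,18),(297,45),(251,250),(167,231)],.2,.088,[(-1,-1),(-1,1),(1,1),(1,-1)])
for n,p in dict(lug=(-.038,0),ring=(.06,0)).items():print(n,c+R@p)
print('bigA',px2w(A,[(69,162)],.03),'bigB',px2w(B,[(483,95)],.03))
print('smallA',px2w(A,[(214,160)],.03))
print('lugA',px2w(A,[(173,254),(158,325),(160,314)],.006)[:,:2],'lugB',px2w(B,[(554,198),(513,275),(518,262)],.006)[:,:2])
print('smalllugB',px2w(B,[(239,305),(280,340)],.006)[:,:2])
print('straight',px2w(B,[(385,328)],.052),'jar',px2w(B,[(394,239)],.05))
print('elbowA head, barrel end top',px2w(A,[(272,390)],.04),px2w(A,[(280,325)],.028))
print('boxes side',px2w(D,[(345,170),(430,208),(488,270),(605,333)],0))
im=cv2.imread('pics/wB.png')
for n,i,(x,y,w,h) in [('lug','wB',(480,170,110,120)),('el','wA',(140,230,180,180))]:
    im=cv2.imread(f'pics/{i}.png')[y:y+h,x:x+w];cv2.imwrite(f'pics/c_{n}.png',cv2.resize(im,None,fx=4,fy=4,interpolation=cv2.INTER_CUBIC)[:600] if n=='lug' else cv2.resize(im,None,fx=3.3,fy=3.3,interpolation=cv2.INTER_CUBIC)[:600])
E
```

```text
centre [0.5193 0.2716] yaw 0.3411022391594567 resid mm [[ 0.053   0.4988]
 [ 0.6367 -0.6503]
 [ 0.2377 -0.8878]
 [-0.9274  1.0393]]
elbow [0.53   0.2414]
s1 [0.5337 0.3149]
s2 [0.4809 0.2961]
centre [ 0.4959 -0.2941] yaw -0.24961197573771632 resid mm [[ 0.7578  0.4541]
 [ 0.535  -0.4492]
 [-1.6161 -0.8099]
 [ 0.3233  0.805 ]]
lug [ 0.4591 -0.2847]
ring [ 0.5541 -0.3089]
bigA [[ 0.4502 -0.0563  0.03  ]] bigB [[ 0.4523 -0.0639  0.03  ]]
smallA [[0.4479 0.0773 0.03  ]]
lugA [[ 0.5472  0.0214]
 [ 0.6296 -0.0035]
 [ 0.6163  0.0002]] lugB [[ 0.5482  0.0269]
 [ 0.6308 -0.003 ]
 [ 0.6162  0.0003]]
smalllugB [[ 0.6666 -0.2941]
 [ 0.7091 -0.251 ]]
straight [[ 0.6683 -0.1429  0.052 ]] jar [[ 0.5783 -0.1386  0.05  ]]
elbowA head, barrel end top [[0.687  0.1239 0.04  ]] [[0.6167 0.133  0.028 ]]
boxes side [[ 0.8018  0.1254  0.    ]
 [ 0.8245 -0.0786  0.    ]
 [ 0.7563 -0.2465  0.    ]
 [ 0.7663 -0.4404  0.    ]]
```

View pics/c_lug.png

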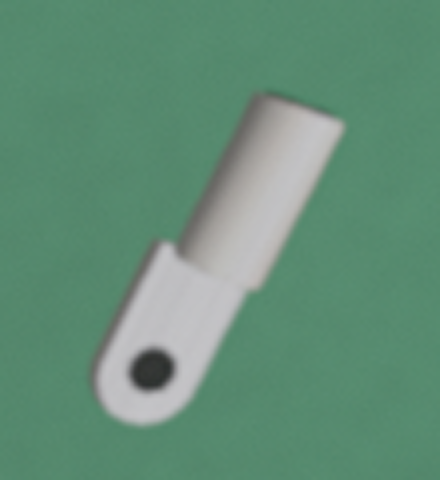

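The crop shows the barrel and the flat tongue with its dark hole, about 90 mm overall. It is the largest lug, and its axis is at a yaw of about -20°. I start with the big ring, keeping the fingertips about 12 mm above the bench so they clear the tray walls when placing.

Emit:
{"fn": "play_rows", "kwargs": {"increments": [[[0.24,0.35,0.2,0,0,0,1],[0.48,0.7,0.4,0,0,0,1],[0.48,0.7,0.4,0,0,0,1],[0.48,0.7,0.4,0,0,0,1]]], "squeeze": 20}}

```text
time: 3.85
position: [0.4995, -0.132, 0.2827]
tool_rot: [-0.009, 3.14, 0.004]
ft_force: [0.4, -1.1, 0.8]
grip_width: 0.996
grip_force: 0.0
```

Emit:
{"fn": "play_rows", "kwargs": {"increments": [[[0.24,0.35,0.2,0,0,0,1],[0.48,0.7,0.4,0,0,0,1],[0.48,0.7,0.4,0,0,0,1],[0.48,0.7,0.4,0,0,0,1]]]}}

```text
time: 4.25
position: [0.4528, -0.0641, 0.2434]
tool_rot: [-0.005, 3.139, 0.001]
ft_force: [0.2, -1.1, 0.1]
grip_width: 0.998
grip_force: 0.0
```

Emit:
{"fn": "play_rows", "kwargs": {"increments": [[[0,0,0.4,0,0,0,1],[0,0,0.8,0,0,0,1],[0,0,0.8,0,0,0,1]]]}}

```text
time: 4.55
position: [0.4507, -0.0657, 0.1598]
tool_rot: [-0.001, -3.136, 0.003]
ft_force: [-1.0, -1.0, -0.6]
grip_width: 1.0
grip_force: 0.0
```

```bash
python3 snap.py wC
```

```text
4.55 [ 0.45074657 -0.06567225  0.15982684] [-1.20673175e-03 -3.13591613e+00  2.93442633e-03] 0.9999410251108507 [-0.51  0.01  0.6   2.09 -0.    1.05  1.67]
```

View pics/wC.png

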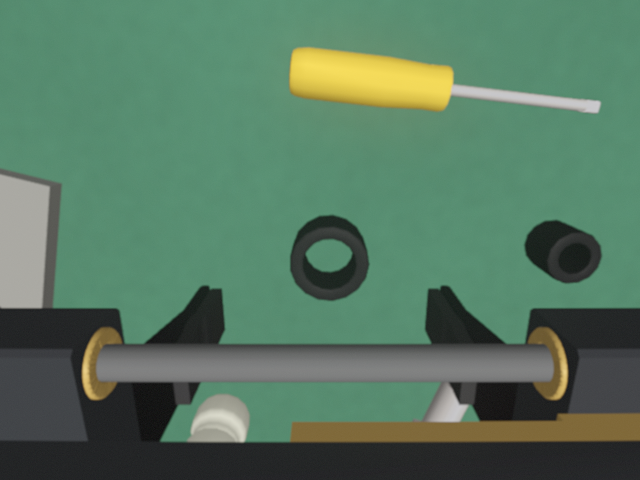

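```bash
python3 - <<'E'
from h import *
import pickle
C=cam('wrist',pickle.load(open('pics/wC.pkl','rb')))
B=cam('wrist',pickle.load(open('pics/wB.pkl','rb')))
print(px2w(C,[(329,260),(572,256)],.03), px2w(B,[(555.3,197.5),(534.8,237.5)],.012),px2w(B,[(514.5,276),(518,262)],.006))
E
```

```text
[[ 0.44938945 -0.06370013  0.03      ]
 [ 0.44695602  0.07399163  0.03      ]] [[0.54650256 0.02475921 0.012     ]
 [0.58764396 0.01067266 0.012     ]] [[ 6.31952706e-01 -1.25411146e-03  6.00000000e-03]
 [ 6.16223756e-01  2.50796730e-04  6.00000000e-03]]
```

The ring's top is at (329,260), which puts it at (0.449, -0.064), centred between the fingers. I go down, grip and lift.

Emit:
{"fn": "play_rows", "kwargs": {"increments": [[[0.01,0.02,0.3,0,0,0,1],[0.01,0.02,0.6,0,0,0,1],[0.01,0.02,0.78,0,0,0,1],[0.01,0.02,0.78,0,0,0,1],[0.01,0.02,0.78,0,0,0,-1],[0.01,0.02,0.78,0,0,0,-1],[0.01,0.02,0.78,0,0,0,-1],[0.01,0.02,0.78,0,0,0,-1]]]}}

```text
time: 5.4
position: [0.452, -0.0622, 0.0853]
tool_rot: [-0.003, 3.14, 0.001]
ft_force: [0.8, -0.3, -0.3]
grip_width: 0.724
grip_force: 0.0
```

Emit:
{"fn": "play_rows", "kwargs": {"increments": [[[0,0,0,0,0,0,-1],[0,0,0,0,0,0,-1],[0,0,0,0,0,0,-1],[0,0,0,0,0,0,-1],[0,0,-0.2,0,0,0,-1],[0,0,-0.5,0,0,0,-1],[0,0,-0.8,0,0,0,-1],[0,0,-0.8,0,0,0,-1]]]}}

```text
time: 6.2
position: [0.4538, -0.0624, 0.1677]
tool_rot: [-0.003, 3.134, 0.002]
ft_force: [0.8, 0.8, 0.4]
grip_width: 0.513
grip_force: 20.0
```

Emit:
{"fn": "play_rows", "kwargs": {"increments": [[[-0.1,-0.28,0,0,0,0,-1],[-0.22,-0.55,0,0,0,0,-1],[-0.34,-0.82,0,0,0,0,-1]]]}}

```text
time: 6.5
position: [0.4854, -0.1447, 0.1636]
tool_rot: [0.004, -3.141, -0.001]
ft_force: [0.3, 0.4, -0.4]
grip_width: 0.508
grip_force: 20.0
```

Emit:
{"fn": "play_rows", "kwargs": {"increments": [[[-0.1,-0.28,0,0,0,0,-1],[-0.22,-0.55,0,0,0,0,-1],[-0.34,-0.82,0,0,0,0,-1]]]}}

```text
time: 6.8
position: [0.5195, -0.2269, 0.1631]
tool_rot: [0.003, -3.14, -0.0]
ft_force: [0.6, 0.3, -0.0]
grip_width: 0.513
grip_force: 20.0
```

Emit:
{"fn": "play_rows", "kwargs": {"increments": [[[-0.1,-0.28,0,0,0,0,-1],[-0.22,-0.55,0,0,0,0,-1],[-0.34,-0.82,0,0,0,0,-1],[-0.34,-0.82,0,0,0,0,-1],[-0.34,-0.82,0,0,0,0,-1],[-0.34,-0.82,0,0,0,0,-1]]]}}

```text
time: 7.4
position: [0.5534, -0.3066, 0.1633]
tool_rot: [0.004, -3.14, -0.003]
ft_force: [0.6, -0.0, -0.1]
grip_width: 0.514
grip_force: 20.0
```

Emit:
{"fn": "play_rows", "kwargs": {"increments": [[[0,-0.02,0.3,0,0,0,-1],[0,-0.02,0.55,0,0,0,-1],[0,-0.02,0.7,0,0,0,-1],[0,-0.02,0.75,0,0,0,-1],[0,-0.02,0.75,0,0,0,-1],[0,-0.02,0.75,0,0,0,-1],[0,-0.02,0.75,0,0,0,0.4],[0,-0.02,0.75,0,0,0,0.4]]]}}

```text
time: 8.2
position: [0.5541, -0.3101, 0.0899]
tool_rot: [-0.003, 3.14, -0.001]
ft_force: [0.3, -0.5, 0.4]
grip_width: 0.615
grip_force: 0.0
```

Emit:
{"fn": "play_rows", "kwargs": {"increments": [[[0,0,0,0,0,0,0.5],[0,0,0,0,0,0,0.5],[0,0,-0.3,0,0,0,0.5],[0,0,-0.7,0,0,0,0.5],[0,0,-1,0,0,0,1],[0,0,-1,0,0,0,1]]]}}

```text
time: 8.8
position: [0.5558, -0.3118, 0.1944]
tool_rot: [-0.002, 3.133, -0.005]
ft_force: [0.4, -0.4, -0.6]
grip_width: 0.857
grip_force: 0.0
```

Emit:
{"fn": "play_rows", "kwargs": {"increments": [[[-0.02,0.4,0,0,0,0,1],[-0.05,0.81,0,0,0,0,1],[-0.05,0.81,0,0,0,0,1]]]}}

```text
time: 9.1
position: [0.5602, -0.2213, 0.188]
tool_rot: [0.017, -3.141, -0.009]
ft_force: [-0.1, 0.2, -0.5]
grip_width: 0.989
grip_force: 0.0
```

Emit:
{"fn": "play_rows", "kwargs": {"increments": [[[-0.02,0.4,0,0,0,0,1],[-0.05,0.81,0,0,0,0,1],[-0.05,0.81,0,0,0,0,1]]]}}

```text
time: 9.4
position: [0.5645, -0.1405, 0.1881]
tool_rot: [0.017, -3.141, -0.007]
ft_force: [0.8, 0.8, 0.1]
grip_width: 1.0
grip_force: 0.0
```

Emit:
{"fn": "play_rows", "kwargs": {"increments": [[[-0.02,0.4,0,0,0,0,1],[-0.05,0.81,0,0,0,0,1],[-0.05,0.81,0,0,0,0,1]]]}}

```text
time: 9.7
position: [0.5689, -0.0598, 0.1883]
tool_rot: [0.017, -3.141, -0.006]
ft_force: [0.1, 0.2, -0.1]
grip_width: 0.994
grip_force: 0.0
```

Emit:
{"fn": "play_rows", "kwargs": {"increments": [[[-0.02,0.4,0,0,0,0.08,1],[-0.05,0.81,0,0,0,0.16,1],[-0.05,0.81,0,0,0,0.21,1],[-0.05,0.81,0,0,0,0.21,1],[-0.05,0.81,0,0,0,0.21,1]]]}}

```text
time: 10.2
position: [0.573, 0.0124, 0.189]
tool_rot: [-0.512, -3.099, 0.002]
ft_force: [0.2, -0.2, -0.1]
grip_width: 1.002
grip_force: 0.0
```

```bash
python3 snap.py wD
```

```text
10.2 [0.57304186 0.01239215 0.18902365] [-5.12424290e-01 -3.09940578e+00  1.72553040e-03] 1.002430773107424 [-0.66  0.27  0.69  1.8  -0.19  1.14  1.33]
```

View pics/wD.png

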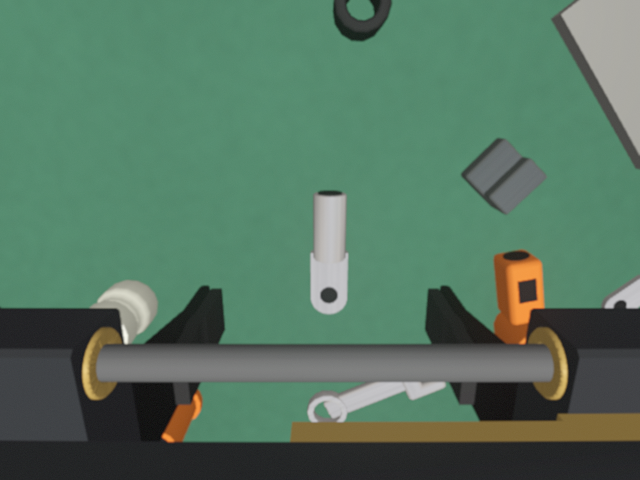

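```bash
cat > rel.py <<'E'
from h import *
import pickle,sys
# rel.py snap u v z ... -> world + tool-frame offset (fractions of 0.1 m)
st=pickle.load(open(f'pics/{sys.argv[1]}.pkl','rb'));C=cam('wrist',st);R=Ro.from_rotvec(st['tool_rot']).as_matrix()
for a in sys.argv[2:]:
    u,v,z=map(float,a.split(','));X=px2w(C,[(u,v)],z)[0];print(a,X.round(4),'tool/0.1:',(R.T@(X-st['position'])*10).round(3))
E
python3 rel.py wD 330,194,.012 330,258,.012 328.5,296,.006 328.5,314,.003 516,255,.024 514,325,.03
```

```text
330,194,.012 [0.5462 0.0247 0.012 ] tool/0.1: [0.294 0.032 1.77 ]
330,258,.012 [0.5884 0.0106 0.012 ] tool/0.1: [-0.151  0.034  1.77 ]
328.5,296,.006 [ 6.177e-01 -4.000e-04  6.000e-03] tool/0.1: [-0.463  0.025  1.83 ]
328.5,314,.003 [ 0.6328 -0.0054  0.003 ] tool/0.1: [-0.623  0.026  1.86 ]
516,255,.024 [0.6214 0.1279 0.024 ] tool/0.1: [-0.086  1.251  1.649]
514,325,.03 [0.6676 0.1149 0.03  ] tool/0.1: [-0.566  1.277  1.589]
```

Emit:
{"fn": "play_rows", "kwargs": {"increments": [[[0,0.03,0.4,0,0,0,1],[-0.02,0.03,0.7,0,0,0,1],[-0.02,0.03,0.7,0,0,0,1]]], "squeeze": 30}}

```text
time: 10.55
position: [0.5731, 0.0146, 0.1155]
tool_rot: [-0.514, -3.092, 0.005]
ft_force: [-0.2, 0.3, 0.4]
grip_width: 1.002
grip_force: 0.0
```

Emit:
{"fn": "play_rows", "kwargs": {"increments": [[[0,0,0.25,0,0,0,1],[0,0,0.44,0,0,0,1],[0,0,0.44,0,0,0,1],[0,0,0.44,0,0,0,-1],[0,0,0.44,0,0,0,-1],[0,0,0.44,0,0,0,-1],[0,0,0.44,0,0,0,-1],[0,0,0.44,0,0,0,-1]]]}}

```text
time: 11.35
position: [0.5763, 0.0163, 0.0758]
tool_rot: [0.513, 3.099, 0.001]
ft_force: [-0.8, -0.4, -0.2]
grip_width: 0.632
grip_force: 0.0
```

Emit:
{"fn": "play_rows", "kwargs": {"increments": [[[0,0,0,0,0,0,-1],[0,0,0,0,0,0,-1],[0,0,0,0,0,0,-1],[0,0,0,0,0,0,-1],[0,0,0,0,0,0,-1],[0,0,0,0,0,0,-1],[0,0,0,0,0,0,-1],[0,0,0,0,0,0,-1]]]}}

```text
time: 12.15
position: [0.576, 0.0162, 0.0752]
tool_rot: [0.513, 3.099, -0.0]
ft_force: [0.3, -0.1, -1.0]
grip_width: 0.25
grip_force: 30.0
```

Emit:
{"fn": "play_rows", "kwargs": {"increments": [[[0,0,-0.2,0,0,0,-1],[0,0,-0.5,0,0,0,-1],[0,0,-0.8,0,0,-0.03,-1],[0,0,-0.9,0,0,-0.05,-1],[0,0,-0.9,0,0,-0.05,-1]]]}}

```text
time: 12.65
position: [0.577, 0.0164, 0.1666]
tool_rot: [0.39, 3.114, 0.002]
ft_force: [0.1, 0.2, -0.4]
grip_width: 0.241
grip_force: 30.0
```

Emit:
{"fn": "play_rows", "kwargs": {"increments": [[[0.05,-0.3,0,0,0,0,-1],[0.1,-0.55,0,0,0,0,-1],[0.13,-0.8,0,0,0,0,-1]]]}}

```text
time: 12.95
position: [0.5419, -0.0586, 0.1632]
tool_rot: [-0.391, -3.114, 0.001]
ft_force: [0.5, 0.2, -1.1]
grip_width: 0.247
grip_force: 30.0
```

Emit:
{"fn": "play_rows", "kwargs": {"increments": [[[0.05,-0.3,0,0,0,0,-1],[0.1,-0.55,0,0,0,0,-1],[0.13,-0.8,0,0,0,0,-1]]]}}

```text
time: 13.25
position: [0.5095, -0.133, 0.1633]
tool_rot: [-0.392, -3.114, -0.0]
ft_force: [0.3, -0.6, -0.6]
grip_width: 0.244
grip_force: 30.0
```

Emit:
{"fn": "play_rows", "kwargs": {"increments": [[[0.05,-0.3,0,0,0,0,-1],[0.1,-0.55,0,0,0,0,-1],[0.13,-0.8,0,0,0,0,-1]]]}}

```text
time: 13.55
position: [0.4772, -0.2072, 0.1634]
tool_rot: [-0.392, -3.114, -0.001]
ft_force: [-0.7, 0.2, -0.8]
grip_width: 0.24
grip_force: 30.0
```

Emit:
{"fn": "play_rows", "kwargs": {"increments": [[[0.05,-0.3,0,0,0,0,-1],[0.1,-0.55,0,0,0,0,-1],[0.13,-0.8,0,0,0,0,-1],[0.13,-0.8,0,0,0,0,-1],[0.13,-0.8,0,0,0,0,-1],[0.13,-0.8,0,0,0,0,-1]]]}}

```text
time: 14.15
position: [0.4467, -0.2796, 0.1642]
tool_rot: [-0.389, -3.116, -0.001]
ft_force: [-0.2, -0.2, -1.1]
grip_width: 0.247
grip_force: 30.0
```

```bash
python3 snap.py wE
```

```text
14.15 [ 0.4467063  -0.27963492  0.16420806] [-3.88860156e-01 -3.11584997e+00 -1.38604484e-03] 0.2470075465322631 [-0.26  0.22  0.86  1.93 -0.19  1.07  2.  ]
```

View pics/wE.png

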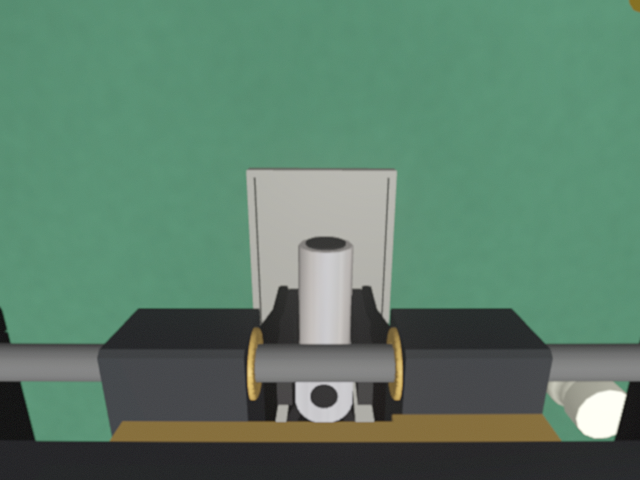

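The lug hangs level, aligned and centred over the long compartment (barrel at (325,290), tray edges at columns 248 and 396). I lower and release it.

Emit:
{"fn": "play_rows", "kwargs": {"increments": [[[0,0,0.3,0,0,0,-1],[0,0,0.55,0,0,0,-1],[0,0,0.75,0,0,0,-1],[0,0,0.84,0,0,0,-1],[0,0,0.84,0,0,0,-1],[0,0,0.84,0,0,0,-1],[0,0,0.84,0,0,0,-0.1],[0,0,0.84,0,0,0,-0.1]]]}}

```text
time: 15.0
position: [0.4473, -0.2813, 0.0822]
tool_rot: [0.39, 3.115, -0.0]
ft_force: [0.6, 0.2, 1.0]
grip_width: 0.349
grip_force: 0.0
```

Emit:
{"fn": "play_rows", "kwargs": {"increments": [[[0,0,0,0,0,0,-0.1],[0,0,0,0,0,0,-0.1],[0,0,-0.3,0,0,0,-0.1],[0,0,-0.7,0,0,0,-0.1],[0,0,-1,0,0,0,1],[0,0,-1,0,0,0,1]]]}}

```text
time: 15.6
position: [0.4488, -0.2826, 0.1855]
tool_rot: [0.39, 3.109, -0.002]
ft_force: [-0.4, -0.5, 1.1]
grip_width: 0.556
grip_force: 0.0
```

```bash
python3 snap.py wF; python3 - <<'E'
from h import *
cv2.imwrite('pics/side1.png',ctrl.get_image('side')[:,:,::-1][100:,100:])
E
```

```text
15.6 [ 0.4487885  -0.28264127  0.18549519] [ 3.90238749e-01  3.10900217e+00 -1.65407041e-03] 0.5563913973972474 [-0.28  0.19  0.88  1.91 -0.16  1.11  1.98]
```

View pics/side1.png

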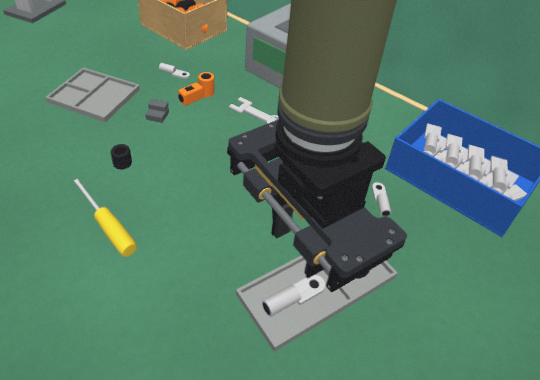

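The lug lies flat in the long compartment. The straight plug is next; three views agree on (0.669, -0.142).

Emit:
{"fn": "play_rows", "kwargs": {"increments": [[[-0.45,0.47,0,0,0,0,1],[-0.9,0.94,0,0,0,0,1],[-0.9,0.94,0,0,0,0,1],[-0.9,0.94,0,0,0,0,1]]], "squeeze": 25}}

```text
time: 16.1
position: [0.5603, -0.207, 0.1788]
tool_rot: [-0.378, -3.117, -0.001]
ft_force: [-0.0, 0.1, -0.3]
grip_width: 0.967
grip_force: 0.0
```

Emit:
{"fn": "play_rows", "kwargs": {"increments": [[[-0.45,0.47,0,0,0,0,1],[-0.9,0.94,0,0,0,0,1],[-0.9,0.94,0,0,0,0,1],[-0.9,0.94,0,0,0,0,1],[-0.9,0.94,0,0,0,0,1],[-0.9,0.94,0,0,0,0,1]]]}}

```text
time: 16.7
position: [0.6656, -0.1455, 0.1803]
tool_rot: [-0.395, -3.114, 0.002]
ft_force: [0.5, -0.6, -0.2]
grip_width: 0.996
grip_force: 0.0
```

```bash
python3 snap.py wG
```

```text
16.7 [ 0.6655941  -0.14546199  0.18034256] [-3.95338174e-01 -3.11433764e+00  1.70513576e-03] 0.9963228053433933 [-0.35  0.54  0.73  1.52 -0.37  1.23  1.75]
```

View pics/wG.png

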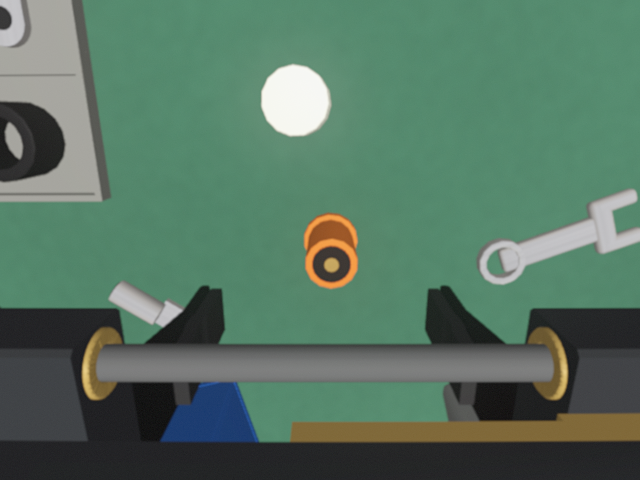

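```bash
python3 rel.py wG 331,264,.052 20,138,.034 500,260,.005 150,303,.006
```

```text
331,264,.052 [ 0.6674 -0.1427  0.052 ] tool/0.1: [-0.013  0.033  1.283]
20,138,.034 [ 0.5572 -0.2953  0.034 ] tool/0.1: [ 0.672 -1.72   1.467]
500,260,.005 [ 0.7103 -0.0338  0.005 ] tool/0.1: [-0.158  1.196  1.751]
150,303,.006 [ 0.6807 -0.2772  0.006 ] tool/0.1: [-0.479 -1.235  1.744]
```

Emit:
{"fn": "play_rows", "kwargs": {"increments": [[[-0.01,0.03,0.35,0,0,0,1],[-0.01,0.03,0.7,0,0,0,1],[-0.01,0.03,0.94,0,0,0,1],[-0.01,0.03,0.94,0,0,0,1],[-0.01,0.03,0.94,0,0,0,-1],[-0.01,0.03,0.94,0,0,0,-1],[-0.01,0.03,0.94,0,0,0,-1],[-0.01,0.03,0.94,0,0,0,-1]]]}}

```text
time: 17.55
position: [0.6698, -0.1408, 0.0887]
tool_rot: [0.391, 3.115, 0.0]
ft_force: [-0.2, 0.5, -0.5]
grip_width: 0.721
grip_force: 0.0
```

Emit:
{"fn": "play_rows", "kwargs": {"increments": [[[0,0,0,0,0,0,-1],[0,0,0,0,0,0,-1],[0,0,0,0,0,0,-1],[0,0,0,0,0,0,-1],[0,0,0,0,0,0,-1],[0,0,0,0,0,0,-1],[0,0,0,0,0,0,-1],[0,0,0,0,0,0,-1]]]}}

```text
time: 18.35
position: [0.6691, -0.1408, 0.0873]
tool_rot: [0.391, 3.117, -0.0]
ft_force: [-0.1, -1.0, -0.0]
grip_width: 0.338
grip_force: 25.0
```

Emit:
{"fn": "play_rows", "kwargs": {"increments": [[[0,0,-0.2,0,0,0,-1],[0,0,-0.5,0,0,0,-1],[0,0,-0.8,0,0,0,-1],[0,0,-0.9,0,0,0,-1]]]}}

```text
time: 18.75
position: [0.6706, -0.141, 0.1805]
tool_rot: [0.39, 3.112, 0.0]
ft_force: [0.1, 0.4, -0.5]
grip_width: 0.336
grip_force: 25.0
```

Emit:
{"fn": "play_rows", "kwargs": {"increments": [[[0.15,0.28,0,0,0,0,-1],[0.32,0.55,0,0,0,0,-1],[0.49,0.82,0,0,0,0,-1],[0.49,0.82,0,0,0,0,-1]]]}}

```text
time: 19.15
position: [0.6408, -0.0418, 0.1754]
tool_rot: [-0.378, -3.115, -0.007]
ft_force: [0.6, 1.2, -1.7]
grip_width: 0.341
grip_force: 25.0
```

Emit:
{"fn": "play_rows", "kwargs": {"increments": [[[0.15,0.28,0,0,0,0,-1],[0.32,0.55,0,0,0,0,-1],[0.49,0.82,0,0,0,0,-1]]]}}

```text
time: 19.45
position: [0.6139, 0.043, 0.1763]
tool_rot: [-0.392, -3.116, 0.001]
ft_force: [1.4, -0.1, -1.8]
grip_width: 0.336
grip_force: 25.0
```

Emit:
{"fn": "play_rows", "kwargs": {"increments": [[[0.15,0.28,0,0,0,0,-1],[0.32,0.55,0,0,0,0,-1],[0.49,0.82,0,0,0,0,-1]]]}}

```text
time: 19.75
position: [0.5867, 0.1349, 0.1764]
tool_rot: [-0.391, -3.116, 0.001]
ft_force: [0.6, 0.5, -0.8]
grip_width: 0.34
grip_force: 25.0
```

Emit:
{"fn": "play_rows", "kwargs": {"increments": [[[0.15,0.28,0,0,0,0,-1],[0.32,0.55,0,0,0,0,-1],[0.49,0.82,0,0,0,0,-1]]]}}

```text
time: 20.05
position: [0.5595, 0.2264, 0.1764]
tool_rot: [-0.391, -3.116, 0.001]
ft_force: [0.3, -0.0, -1.3]
grip_width: 0.337
grip_force: 25.0
```

Emit:
{"fn": "play_rows", "kwargs": {"increments": [[[0.15,0.28,0,0,0,-0.07,-1],[0.32,0.55,0,0,0,-0.14,-1],[0.49,0.82,0,0,0,-0.21,-1],[0.49,0.82,0,0,0,-0.29,-1],[0.49,0.82,0,0,0,-0.37,-1],[0.49,0.82,0,0,0,-0.37,-1],[0.49,0.82,0,0,0,-0.37,-1],[0.49,0.82,0,0,0,-0.37,-1]]]}}

```text
time: 20.85
position: [0.5331, 0.3166, 0.1769]
tool_rot: [0.514, -3.099, 0.0]
ft_force: [0.5, 0.2, -0.8]
grip_width: 0.34
grip_force: 25.0
```

```bash
python3 snap.py wH
```

```text
20.85 [0.5331078  0.3166203  0.17692062] [ 5.13999177e-01 -3.09885044e+00  3.84824101e-04] 0.34025217639361693 [-1.    0.36  0.52  1.68 -0.2   1.14  1.47]
```

View pics/wH.png

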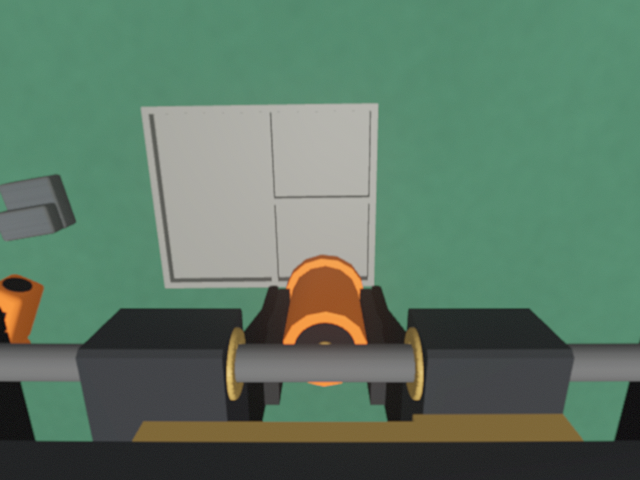

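The plug hangs upright and the tray edges are parallel to the image axes. I check the tray pose from this close view, using the corners (143,108), (378,104), (375,287) and (166,289).

```bash
python3 rel.py wH 143,108,.012 378,104,.012 375,287,.012 166,289,.012 26,285,.026
```

```text
143,108,.012 [0.4888 0.1876 0.012 ] tool/0.1: [ 0.835 -1.078  1.65 ]
378,104,.012 [0.442  0.3184 0.012 ] tool/0.1: [0.856 0.311 1.65 ]
375,287,.012 [0.5516 0.3583 0.012 ] tool/0.1: [-0.311  0.335  1.649]
166,289,.012 [0.5985 0.2259 0.012 ] tool/0.1: [-0.327 -1.069  1.649]
26,285,.026 [0.6172 0.144  0.026 ] tool/0.1: [-0.239 -1.905  1.509]
```

Emit:
{"fn": "play_rows", "kwargs": {"increments": [[[-0.02,-0.02,0.3,0,0,0,-1],[-0.02,-0.02,0.55,0,0,0,-1],[-0.02,-0.02,0.75,0,0,0,-1],[-0.02,-0.02,0.85,0,0,0,-1],[-0.02,-0.02,0.85,0,0,0,-1],[-0.02,-0.02,0.85,0,0,0,-1],[-0.02,-0.02,0.85,0,0,0,0.2],[-0.02,-0.02,0.85,0,0,0,0.2]]]}}

```text
time: 21.7
position: [0.536, 0.3162, 0.0931]
tool_rot: [-0.518, 3.097, 0.001]
ft_force: [-1.1, 0.0, 0.2]
grip_width: 0.445
grip_force: 0.0
```

Emit:
{"fn": "play_rows", "kwargs": {"increments": [[[0,0,0,0,0,0,0.2],[0,0,0,0,0,0,0.2],[0,0,0,0,0,0,0.2],[0,0,-0.3,0,0,0,0.2],[0,0,-0.7,0,0,0,0.2],[0,0,-1,0,0,0,1],[0,0,-1,0,0,0,1]]]}}

```text
time: 22.4
position: [0.5381, 0.317, 0.1976]
tool_rot: [-0.517, 3.091, 0.007]
ft_force: [-0.0, -0.3, 0.7]
grip_width: 0.701
grip_force: 0.0
```

Emit:
{"fn": "play_rows", "kwargs": {"increments": [[[0.4,-0.5,0,0,0,0,1],[0.8,-0.99,0,0,0,0,1],[0.8,-0.99,0,0,0,0,1],[0.8,-0.99,0,0,0,0,1]]], "squeeze": 20}}

```text
time: 22.8
position: [0.4911, 0.1915, 0.1917]
tool_rot: [0.509, -3.098, 0.001]
ft_force: [0.9, 0.6, -0.2]
grip_width: 0.98
grip_force: 0.0
```

Emit:
{"fn": "play_rows", "kwargs": {"increments": [[[0.4,-0.5,0.1,0,0,0,1],[0.8,-0.99,0.3,0,0,0,1],[0.8,-0.99,0.3,0,0,0,1],[0.8,-0.99,0.3,0,0,0,1],[0.8,-0.99,0.3,0,0,0,1]]]}}

```text
time: 23.3
position: [0.4489, 0.0772, 0.1623]
tool_rot: [-0.518, 3.098, 0.001]
ft_force: [0.4, 0.7, -0.0]
grip_width: 0.998
grip_force: 0.0
```

```bash
python3 snap.py wI; python3 - <<'E'
from h import *
im=cv2.imread('pics/wI.png');m=(im.max(2)<60).astype(np.uint8);m[300:]=0
n,l,s,c=cv2.connectedComponentsWithStats(m)
for i in range(1,n):
    if s[i,4]>200: print(s[i],c[i])
E
```

```text
23.3 [0.4489456  0.07724307 0.16227449] [-5.17814383e-01  3.09796852e+00  1.40313982e-03] 0.9978576762163003 [-0.88  0.    0.66  2.09 -0.    1.05  1.68]
[ 298  221   51   61 1719] [323.50029087 251.28853985]
[192 286  30  14 290] [207.43103448 294.06206897]
[428 286  30  14 291] [441.46391753 294.09278351]
```

View pics/wI.png

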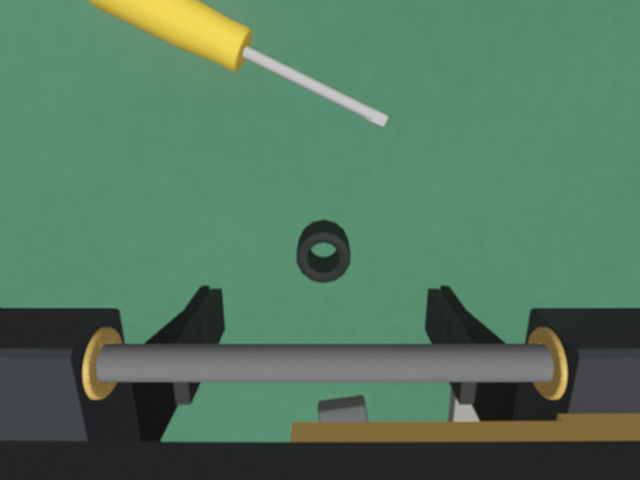

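```bash
python3 rel.py wI 323.5,257,.03
```

```text
323.5,257,.03 [0.4477 0.076  0.03  ] tool/0.1: [ 0.017 -0.009  1.323]
```

The ring's top is at (323,257), within 2 mm of the grasp line. I go down and grip.

Emit:
{"fn": "play_rows", "kwargs": {"increments": [[[0.01,-0.01,0.3,0,0,0,1],[0.02,-0.01,0.6,0,0,0,1],[0.02,-0.01,0.79,0,0,0,1],[0.02,-0.01,0.79,0,0,0,-1],[0.02,-0.01,0.79,0,0,0,-1],[0.02,-0.01,0.79,0,0,0,-1],[0.02,-0.01,0.79,0,0,0,-1],[0.02,-0.01,0.79,0,0,0,-1]]]}}

```text
time: 24.15
position: [0.4478, 0.0754, 0.0841]
tool_rot: [-0.519, 3.097, 0.001]
ft_force: [-0.1, -0.2, 0.1]
grip_width: 0.629
grip_force: 0.0
```

Emit:
{"fn": "play_rows", "kwargs": {"increments": [[[0,0,0,0,0,0,-1],[0,0,0,0,0,0,-1],[0,0,0,0,0,0,-1],[0,0,0,0,0,0,-1],[0,0,0,0,0,0,-1],[0,0,0,0,0,0,-1],[0,0,0,0,0,0,-1]]]}}

```text
time: 24.85
position: [0.4472, 0.0751, 0.0834]
tool_rot: [-0.519, 3.098, 0.0]
ft_force: [-1.0, 0.1, 3.1]
grip_width: 0.365
grip_force: 20.0
```

Emit:
{"fn": "play_rows", "kwargs": {"increments": [[[0,0,-0.2,0,0,0,-1],[0,0,-0.5,0,0,0,-1],[0,0,-0.9,0,0,0,-1],[0,0,-0.9,0,0,0,-1]]]}}

```text
time: 25.25
position: [0.4502, 0.0756, 0.1776]
tool_rot: [-0.517, 3.09, 0.004]
ft_force: [0.6, 0.5, 0.2]
grip_width: 0.363
grip_force: 20.0
```

Emit:
{"fn": "play_rows", "kwargs": {"increments": [[[-0.15,0.3,0,0,0,0,-1],[-0.35,0.65,0,0,0,0,-1],[-0.53,0.99,0,0,0,0,-1],[-0.53,0.99,0,0,0,0,-1]]]}}

```text
time: 25.65
position: [0.4646, 0.1916, 0.1724]
tool_rot: [-0.53, 3.096, 0.002]
ft_force: [-0.1, 0.3, -0.7]
grip_width: 0.361
grip_force: 20.0
```

Emit:
{"fn": "play_rows", "kwargs": {"increments": [[[-0.15,0.3,0,0,0,0,-1],[-0.35,0.65,0,0,0,0,-1],[-0.53,0.99,0,0,0,0,-1],[-0.53,0.99,0,0,0,0,-1],[-0.53,0.99,0,0,0,0,-1],[-0.53,0.99,0,0,0,0,-1]]]}}

```text
time: 26.25
position: [0.4829, 0.2948, 0.1725]
tool_rot: [0.516, -3.098, 0.002]
ft_force: [-0.2, -0.1, 0.3]
grip_width: 0.365
grip_force: 20.0
```

Emit:
{"fn": "play_rows", "kwargs": {"increments": [[[0,0.02,0.3,0,0,0,-1],[0,0.02,0.55,0,0,0,-1],[0,0.02,0.75,0,0,0,-1],[0,0.02,0.85,0,0,0,-1],[0,0.02,0.85,0,0,0,-1],[0,0.02,0.85,0,0,0,-1],[0,0.02,0.85,0,0,0,0.2],[0,0.02,0.85,0,0,0,0.2]]]}}

```text
time: 27.05
position: [0.4826, 0.2987, 0.089]
tool_rot: [-0.518, 3.097, 0.001]
ft_force: [-1.2, 0.0, -0.2]
grip_width: 0.464
grip_force: 0.0
```

Emit:
{"fn": "play_rows", "kwargs": {"increments": [[[0,0,0,0,0,0,0.2],[0,0,0,0,0,0,0.2],[0,0,0,0,0,0,0.2],[0,0,-0.3,0,0,0,0.2],[0,0,-0.7,0,0,0,0.2],[0,0,-1,0,0,0,1],[0,0,-1,0,0,0,1]]]}}

```text
time: 27.75
position: [0.4847, 0.2999, 0.1931]
tool_rot: [-0.517, 3.091, 0.007]
ft_force: [0.1, 1.2, -0.5]
grip_width: 0.702
grip_force: 0.0
```

Emit:
{"fn": "play_rows", "kwargs": {"increments": [[[-0.17,-0.37,0,0,0,0,1],[-0.35,-0.73,0,0,0,0,1],[-0.35,-0.73,0,0,0,0,1]]], "squeeze": 25}}

```text
time: 28.05
position: [0.5427, 0.2347, 0.188]
tool_rot: [-0.505, 3.099, -0.007]
ft_force: [0.6, -0.9, 0.6]
grip_width: 0.957
grip_force: 0.0
```

Emit:
{"fn": "play_rows", "kwargs": {"increments": [[[-0.17,-0.37,0,0,0,0,1],[-0.35,-0.73,0,0,0,0,1],[-0.35,-0.73,0,0,0,0,1]]]}}

```text
time: 28.35
position: [0.599, 0.1768, 0.1878]
tool_rot: [-0.505, 3.099, -0.008]
ft_force: [0.3, 0.1, 0.4]
grip_width: 0.999
grip_force: 0.0
```

Emit:
{"fn": "play_rows", "kwargs": {"increments": [[[-0.17,-0.37,0,0,0,0.08,1],[-0.35,-0.73,0,0,0,0.16,1],[-0.35,-0.73,0,0,0,0.24,1],[-0.35,-0.73,0,0,0,0.3,1],[-0.35,-0.73,0,0,0,0.3,1],[-0.35,-0.73,0,0,0,0.3,1]]]}}

```text
time: 28.95
position: [0.6523, 0.1265, 0.1875]
tool_rot: [-0.214, -3.133, 0.0]
ft_force: [-0.5, 0.7, 0.4]
grip_width: 1.0
grip_force: 0.0
```

```bash
python3 snap.py wJ
```

```text
28.95 [0.65226793 0.12647973 0.18747866] [-2.14244643e-01 -3.13307112e+00  3.33737346e-04] 0.9997022829605323 [-0.75  0.49  0.7   1.56 -0.33  1.21  1.44]
```

View pics/wJ.png

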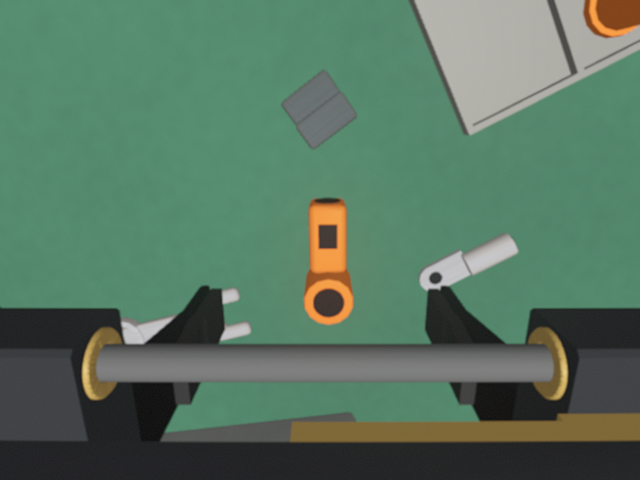

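The elbow is aligned, with its barrel at (328,235) and head at (329,302). The spanner jaws at (235,298) and (248,330) and the small lug tongue at (425,285) are near the fingers, so I check clearances.

```bash
python3 rel.py wJ 328,203,.028 328,268,.028 329,302,.04 239,296,.004 250,330,.004 420,283,.003 470,250,.01
```

```text
328,203,.028 [0.6254 0.1319 0.028 ] tool/0.1: [0.272 0.018 1.595]
328,268,.028 [0.6678 0.1262 0.028 ] tool/0.1: [-0.156  0.019  1.595]
329,302,.04 [0.6861 0.1243 0.04  ] tool/0.1: [-0.34   0.025  1.474]
239,296,.004 [0.6896 0.0584 0.004 ] tool/0.1: [-0.465 -0.623  1.834]
250,330,.004 [0.7178 0.0611 0.004 ] tool/0.1: [-0.741 -0.558  1.834]
420,283,.003 [0.6976 0.1891 0.003 ] tool/0.1: [-0.366  0.682  1.844]
470,250,.01 [0.6747 0.2234 0.01  ] tool/0.1: [-0.093  0.991  1.774]
```

Emit:
{"fn": "play_rows", "kwargs": {"increments": [[[0,0.02,0.15,0,0,0,0.5],[0,0.02,0.3,0,0,0,0.5],[0,0.02,0.3,0,0,0,0.5]]]}}

```text
time: 29.3
position: [0.651, 0.128, 0.1546]
tool_rot: [-0.217, -3.129, 0.002]
ft_force: [-0.0, 0.5, -1.1]
grip_width: 0.816
grip_force: 0.0
```

Emit:
{"fn": "play_rows", "kwargs": {"increments": [[[0,0,0.3,0,0,0,0.5],[0,0,0.6,0,0,0,0.5],[0,0,0.74,0,0,0,0.5],[0,0,0.74,0,0,0,0.5],[0,0,0.74,0,0,0,-1],[0,0,0.74,0,0,0,-1],[0,0,0.74,0,0,0,-1],[0,0,0.74,0,0,0,-1]]]}}

```text
time: 30.1
position: [0.6537, 0.1279, 0.0854]
tool_rot: [0.219, 3.132, 0.001]
ft_force: [-0.4, 0.6, -0.7]
grip_width: 0.472
grip_force: 0.0
```

Emit:
{"fn": "play_rows", "kwargs": {"increments": [[[0,0,0,0,0,0,-1],[0,0,0,0,0,0,-1],[0,0,0,0,0,0,-1],[0,0,0,0,0,0,-1],[0,0,0,0,0,0,-1],[0,0,0,0,0,0,-1]]]}}

```text
time: 30.7
position: [0.6532, 0.1279, 0.0845]
tool_rot: [0.219, 3.134, 0.001]
ft_force: [-0.3, 0.3, 3.1]
grip_width: 0.274
grip_force: 24.9
```

Emit:
{"fn": "play_rows", "kwargs": {"increments": [[[0,0,-0.2,0,0,0,-1],[0,0,-0.5,0,0,0,-1],[0,0,-0.9,0,0,0,-1],[0,0,-0.9,0,0,0,-1]]]}}

```text
time: 31.1
position: [0.6562, 0.1276, 0.18]
tool_rot: [0.219, 3.125, 0.004]
ft_force: [1.3, 0.4, -0.8]
grip_width: 0.275
grip_force: 24.9
```

Emit:
{"fn": "play_rows", "kwargs": {"increments": [[[0.25,0.15,0,0,0,0,-1],[0.5,0.3,0,0,0,0,-1],[0.74,0.46,0,0,0,0,-1],[0.74,0.46,0,0,0,0,-1]]]}}

```text
time: 31.5
position: [0.5829, 0.1879, 0.1729]
tool_rot: [-0.209, -3.13, -0.003]
ft_force: [0.8, 0.6, -0.7]
grip_width: 0.271
grip_force: 24.9
```

Emit:
{"fn": "play_rows", "kwargs": {"increments": [[[0.25,0.15,0,0,0,-0.07,-1],[0.5,0.3,0,0,0,-0.14,-1],[0.74,0.46,0,0,0,-0.22,-1],[0.74,0.46,0,0,0,-0.3,-1],[0.74,0.46,0,0,0,-0.3,-1],[0.74,0.46,0,0,0,-0.3,-1],[0.74,0.46,0,0,0,-0.3,-1],[0.74,0.46,0,0,0,-0.3,-1]]]}}

```text
time: 32.3
position: [0.5199, 0.2386, 0.1741]
tool_rot: [-0.514, 3.099, -0.001]
ft_force: [0.1, 0.1, -0.5]
grip_width: 0.275
grip_force: 24.9
```

```bash
python3 snap.py wK
```

```text
32.3 [0.51994918 0.23855164 0.17413373] [-5.14151885e-01  3.09909527e+00 -8.67655727e-04] 0.27539370618620373 [-1.    0.27  0.61  1.81 -0.17  1.11  1.57]
```

View pics/wK.png

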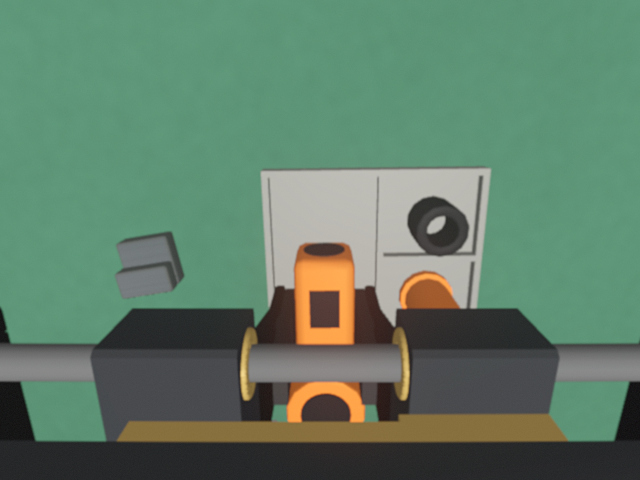

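The elbow hangs over the long compartment, aligned. Both small parts stand in their own compartments, the ring at (438,226) and the plug at (428,295). I lower and release.

Emit:
{"fn": "play_rows", "kwargs": {"increments": [[[0,0,0.3,0,0,0,-1],[0,0,0.55,0,0,0,-1],[0,0,0.75,0,0,0,-1],[0,0,0.85,0,0,0,-1],[0,0,0.85,0,0,0,-1],[0,0,0.85,0,0,0,-1],[0,0,0.85,0,0,0,0],[0,0,0.85,0,0,0,0]]]}}

```text
time: 33.15
position: [0.5198, 0.2396, 0.0899]
tool_rot: [-0.518, 3.097, 0.001]
ft_force: [-0.2, -0.4, 0.5]
grip_width: 0.374
grip_force: 0.0
```

Emit:
{"fn": "play_rows", "kwargs": {"increments": [[[0,0,0,0,0,0,0],[0,0,0,0,0,0,0],[0,0,0,0,0,0,0],[0,0,-0.3,0,0,0,0],[0,0,-0.7,0,0,0,0],[0,0,-1,0,0,0,0.5],[0,0,-1,0,0,0,0.5]]]}}

```text
time: 33.85
position: [0.522, 0.2403, 0.194]
tool_rot: [-0.517, 3.091, 0.006]
ft_force: [-0.1, 0.6, -0.5]
grip_width: 0.602
grip_force: 0.0
```

Emit:
{"fn": "play_rows", "kwargs": {"increments": [[[0.5,0,-0.3,0,0,0,1],[1,0,-0.6,0,0,0,1],[1,0,-0.6,0,0,0,1],[1,0,-0.6,0,0,0,1],[1,0,-0.6,0,0,0,1]]]}}

```text
time: 34.35
position: [0.4249, 0.2071, 0.2489]
tool_rot: [-0.519, 3.098, 0.001]
ft_force: [1.4, -0.7, 0.0]
grip_width: 0.977
grip_force: 0.0
```

```bash
python3 - <<'E'
from h import *
a=ctrl.get_image('scene')[:,:,::-1];b=ctrl.get_image('side')[:,:,::-1]
cv2.imwrite('pics/s_end.png',a);cv2.imwrite('pics/d_end.png',b)
A=cv2.resize(a[190:340,90:540],None,fx=1.77,fy=1.77);B=cv2.resize(b[130:450,120:520],None,fx=1,fy=1)
o=np.zeros((600,800,3),np.uint8);o[:A.shape[0],:A.shape[1]]=A[:,:800];o[270:270+320,:400]=B;o[270:270+300,410:790]=cv2.resize(b[330:450,330:482],(380,300));cv2.imwrite('pics/end.png',o)
E
```

```text
(no output)
```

View pics/end.png

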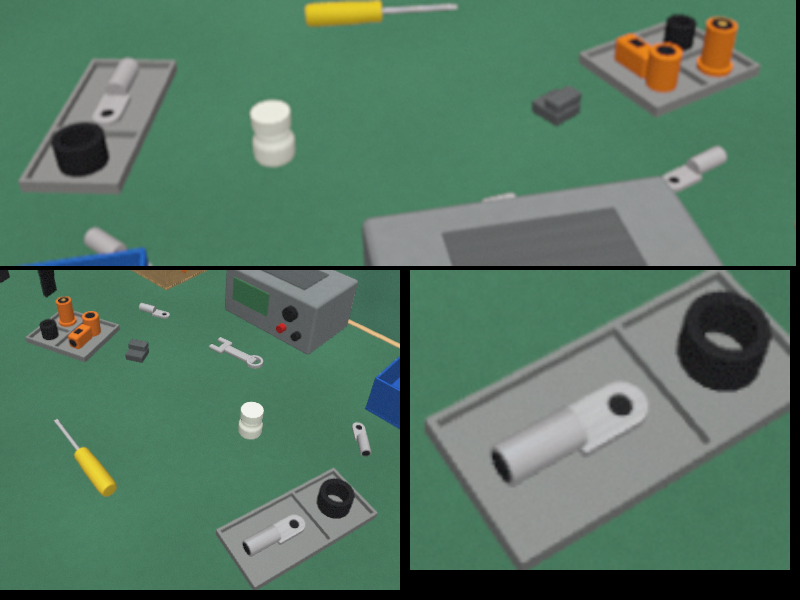

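All five parts sit in their compartments, and the jar, spanner and gauge look untouched. I do one numeric check before handing in.

```bash
python3 - <<'E'
from h import *
np.set_printoptions(precision=4,suppress=True)
S,D=cam('scene'),cam('side')
def fr(P,c,a):
    R=np.array([[np.cos(a),-np.sin(a)],[np.sin(a),np.cos(a)]]);return (P[:,:2]-c)@R
sp=lambda x,y:(x/1.77+90,y/1.77+190); dp=lambda x,y:(x+120,y-140)
L=((.4959,-.2941),-.2496);T=((.520,.2722),.342)
print('big',fr(px2w(S,[sp(80,134)],.034),*L),fr(px2w(D,[dp(336,491)],.034),*L))
print('straight',fr(px2w(S,[sp(721,23)],.056),*T),fr(px2w(D,[dp(65,300)],.056),*T))
print('small',fr(px2w(S,[sp(680,20)],.034),*T),fr(px2w(D,[dp(48,325)],.034),*T))
print('elbowhead',fr(px2w(S,[sp(664,50)],.044),*T),fr(px2w(D,[dp(91,315)],.044),*T))
print('lug ends',fr(px2w(S,[sp(128,65)],.018),*L),fr(px2w(D,[dp(246,548),dp(304,520)],.012),*L))
print('jar',px2w(S,[sp(271,110)],.05),px2w(D,[dp(252,408)],.05))
E
```

```text
big [[0.0606 0.0021]] [[0.0612 0.0006]]
straight [[0.0278 0.0363]] [[0.0297 0.031 ]]
small [[-0.0246  0.0359]] [[-0.0297  0.0299]]
elbowhead [[ 0.0219 -0.0323]] [[ 0.0231 -0.034 ]]
lug ends [[-0.0785  0.0015]] [[-0.0801  0.0025]
 [ 0.008  -0.003 ]]
jar [[ 0.5781 -0.1371  0.05  ]] [[ 0.5799 -0.1378  0.05  ]]
```

All parts are within a few millimetres of their compartment centres, so I hand the job in.

```bash
python3 -c "
from bench import ctrl
print(ctrl.close_job())"
```

```text
the job is handed in; nothing more can be done
None
```

Both kits are made up and handed in after about 35 s of robot time: the last images show all five parts upright or flat within a few millimetres of their compartment centres, the jar measured as unmoved and the spanner looks undisturbed; the judge's verdict was not shown.

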